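# Charged battery from the dock into the decorating turntable

### The job

The turntable's battery is charged: pull it out of the charging dock by its tail, against the dock's sprung catches, lay it gently (do not drop it) flat on the cork mat and let go. Then take it by the fin on its top, set it into the battery bay of the decorating turntable and press it fully home, so that it sits level on the bay floor. Leave the jar, the cup and the brush where they are.

Things in the scene. Friction and masses are not known exactly. Their poses are not given: they have to be found in the camera images.
- pack: Black battery pack, a slab 130 long (its x) x 62 wide (y) x 26 mm thick (z), about 0.3 kg, with a grey grip fin across the middle of its top. Origin: centre of the underside; z up. Its -x end is the tail. At the start it is plugged in the dock: 50 mm of tail stick out of the mouth, underside 8 mm above the table, fin hidden just inside. Each side has a notch 25 mm from the +x end.
- pack_fin (a point): Centre of the top of the pack's grip fin, 48 mm above the pack's underside; same axes as the pack. The fin is 16 mm thick along x, 40 mm wide along y, and stands 22 mm above the slab.
- dock: White charging dock, a hood 106 deep x 114 wide x 66 mm high, fixed. Origin: on the table under the centre of its mouth, which faces its -x; the hood runs to +x; z up. The pack is 80 mm in and comes out straight along the dock's -x, with 2 mm play each side; two sprung balls in the side walls hold it by its notches (about 10 N to pull free, then a light drag).
- mat: Cork mat, 180 (x) x 130 (y) x 3 mm, fixed flat on the table. Origin: centre of its underside, so its top is at +3 mm.
- turntable: White decorating turntable, fixed: a housing 190 (its x) x 130 (y) x 40 mm high with the battery bay sunk in its top, and a white round clock face 230 mm across, top at 44 mm, centred 215 mm to its +x. Origin: on the table under the centre of the bay; z up.
- bay_floor (a point): Centre of the bay's floor, 14 mm above the table; axes of the turntable. The pack's origin comes here, fin up, long side along x, either way round. The bay is 138 (x) x 66 (y) x 26 mm deep, chamfered at its mouth. Sprung balls in its long walls stop the pack about 18 mm above the floor until it is pressed (about 10 N on the fin); home, slab and housing are flush.
- jar: Bystander: white jar, 68 mm across, 95 mm high, with a black band. Origin: centre of its underside.
- cup: Bystander: white open cup, 70 mm across, 75 mm high. Origin: centre of its underside.
- brush: Bystander: flat paint brush, 200 mm long, lying on the table along its x. Origin: centre of its underside.
Things that resemble listed ones, but are neither listed nor needed, are in the scene too. Leave any red or yellow look-alike of the pack alone.

How it is judged:
By the outcome, as a careful person would: the job done as asked, in the order asked, and still so for the second after the job is handed in, with the robot touching nothing.
It also fails if it takes over 61 s, if anything falls off the work surface, if the arm or the gripper's body presses on something with over 40 N, if the wrist force passes 120 N, or if a joint passes its speed limit or range.

### The arm

A 7-joint arm with a two-finger parallel gripper is mounted at the origin on the work surface. World frame = base frame: x ahead of the robot, y to its left, z up, the work surface at z = 0. Lengths are in m, angles in rad, forces in N, time in s.
With the tool pointing down it reaches from about 0.4 to 0.85 m from the base axis. Payload 10.4 kg.
Tool frame: the origin (TCP) lies midway between the tips of the shut fingers; the grasp point (between the pads) lies r.grip_point_offset behind it (r.grip_point_offset is the distance from the TCP to the grasp point, in m); z points along the fingers, y is the line along which they close (so a half turn about z gives the same grasp; the last joint's range is limited). The gripper opens to 87 mm and grips with 3 to 60 N. Pads are 19 mm wide; open, the fingers measure 117 mm over their backs; the gripper's body (75 mm by 190 mm) begins 51 mm behind the grasp point.
Start: joints at [1.161, 0.332, -0.065, 1.46, 0.022, 1.35, -0.088], TCP at [0.236, -0.579, 0.223] pointing down, gripper open.
Joint ranges: [-2.6, 2.6], [-0.5, 2.12], [-1.47, 1.34], [0.16, 2.42], [-1.27, 4.41], [0.06, 2.06], [-2.6, 2.6]. Speed limits (rad/s): [2.22, 2.22, 2.79, 2.79, 3.14, 3.14, 3.14].

### API

Orientations are given as a unit quaternion [x, y, z, w].
In Python, from bench import r gives the robot as it stands.
- The arm moves only by the tool play_rows, never from a script. Its arguments are lists of equal length, an entry for each row: "claw": the closure, from 0 (fully open) to 1 (shut); "delta_pos": the shift along the tool's x, y, z scaled (see below), a list of three; "delta_rot": the turn, a rotation vector about the tool's x, y, z scaled (see below), a list of three. A call has 1 to 8 rows; each row shifts and turns the commanded pose from where the row before left it, along the tool's axes as they then stand; what a row does not reach is not made up. The controller multiplies each number of a shift by 200 mm and each number of a turn by pi rad. A row lasts 1/10 s, in which the tool goes at most 50 mm and 8.59 degrees, less where a joint would pass 70% of its speed; a pose out of reach is approached as far as the arm can. A call with a number of a shift or a turn outside -1 to 1 is refused whole. A call with a gripper value outside its range is refused whole. The fingers move at their own pace and stop on an object; "squeeze" is the grip in N (left out, the last holds). Time passes only in rows, so rows that do not move let the fingers close. It gives the time, the measured TCP pose, the force, the opening and the grip force at its end, in the units of the state.
- r.read_state(): the state, without advancing time (a new reading comes with each control period).
- r.camera(name): name is "side" or "top" or "wrist"; returns a dict with "pixels" (400x640x3 uint8, red, green, blue), "camera_matrix" (3x3 intrinsics, pixels), "cam_to_world" (4x4, takes a point from camera to world coordinates); the wrist camera has in their place "hand_eye" (4x4, takes a point from camera to tool coordinates, whose origin is the TCP and whose axes are the flange's). Camera axes: x right, y up, looking along -z (the intrinsics and any distortion apply to the point x, -y, -z); pixel columns grow to the right and rows downward; lengths in m; the calibration is good to about 2 mm. The wrist camera is an equidistant fisheye: a pixel r from the principal point sees the ray r / f radians off the axis. A picture is of the moment at which its call begins: read the wrist's pose just before it. There is no depth.
- r.close_job(): hands the job in; it is judged then, once.
The state is a dict: "time": time; "joint_positions": joint angles; "joint_vel": joint speeds; "joint_torque": joint torques, N m; "ee_pos": TCP position; "eef_rot": TCP orientation; "ft_force": force on the tool from outside, world axes, zero at the start; "torque": the same for the moment, N m; "width": finger opening in m; "grip_force": force on a finger pad.
Only numpy, scipy, OpenCV 4.12 (cv2) and the standard library are available. Lean on these libraries where they do the work, as an engineer would, in place of code of your own. Each camera call takes 0.05 s, during which the arm holds its last target. There are 200 camera calls.

## Working session

There is one attempt and no reset: what is moved stays moved. The work goes in short steps, Python scripts to look and compute and a tool call to move; the robot and the scene stay as the last step left them, time stands still between calls to the robot, and variables do not carry over. Pictures are saved under pics/ and viewed, at most 10 in all, crops included, and the job is handed in when it is done.

Besides the shell and the picture viewer there is one more tool, called after ">>>" in YAML: its name, and indented under it one key for each argument. play_rows: Moves the arm, as the interface text tells. Shifts and turns lie within -1 to 1; 1 stands for 200 mm of shift or pi rad of turn. Its arguments: {"type":"object","properties":{"claw":{"type":"array"},"delta_pos":{"type":"array"},"delta_rot":{"type":"array"},"squeeze":{"type":"number"}},"required":["claw","delta_pos","delta_rot"]}

```bash
ls; mkdir -p pics
python3 - <<'E'
from bench import r
import cv2,numpy as np
for n in("top","side"):
    c=r.camera(n); cv2.imwrite(f"pics/{n}0.png",c["pixels"][:,:,::-1]); np.savez(f"pics/{n}0.npz",**{k:np.array(v) for k,v in c.items()})
    print(n,{k:np.round(v,4).tolist() for k,v in c.items() if k!="pixels"})
print(r.grip_point_offset); s=r.read_state(); print(s)
E
```

```text
pics
top {'camera_matrix': [[404.0328, 0.0, 326.0005], [0.0, 404.0328, 201.3266], [0.0, 0.0, 1.0]], 'cam_to_world': [[0.0048, 0.9858, -0.1677, 0.356], [-0.9999, 0.007, 0.0126, 0.0161], [0.0136, 0.1676, 0.9858, 1.3944], [0.0, 0.0, 0.0, 1.0]]}
side {'camera_matrix': [[503.9453, 0.0, 326.2029], [0.0, 503.9453, 208.8117], [0.0, 0.0, 1.0]], 'cam_to_world': [[-0.8796, 0.3739, -0.2942, 0.1128], [-0.4754, -0.6658, 0.575, 0.9229], [0.0191, 0.6457, 0.7634, 1.2646], [0.0, 0.0, 0.0, 1.0]]}
0.0187
{'time': 0.1, 'joint_positions': array([ 1.1613914 ,  0.33280473, -0.06472275,  1.46082581,  0.02159117,
        1.34992227, -0.08854206]), 'joint_vel': array([ 4.83497768e-04, -1.61378431e-03, -1.32275687e-03, -2.71430536e-03,
        1.28755876e-04,  8.75876428e-04,  5.50539520e-05]), 'joint_torque': array([ 1.81724397e-03, -6.24544215e+01,  2.50576698e-02, -3.90717494e+01,
       -6.13631378e-02,  3.66096874e-02,  6.46608032e-05]), 'ee_pos': array([ 0.23565304, -0.5785031 ,  0.22185108]), 'eef_rot': array([ 9.81356149e-01,  1.92197056e-01, -1.41682076e-04, -6.16461186e-04]), 'ft_force': array([-0.53968235,  0.75720716,  0.26247354]), 'torque': array([-0.00501121, -0.06073138,  0.00693684]), 'grip_force': 0.0, 'width': 0.08736343079477248}
```

View pics/top0.png

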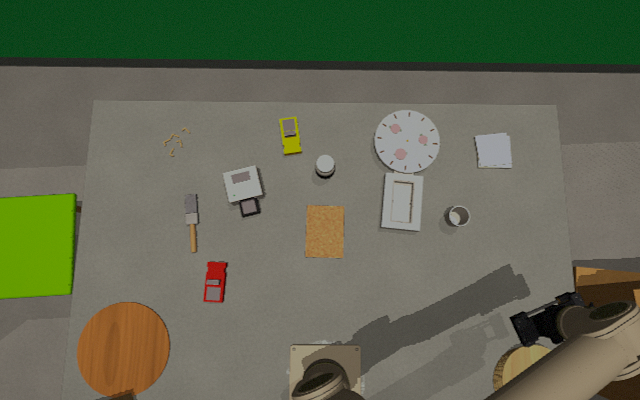

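View pics/side0.png

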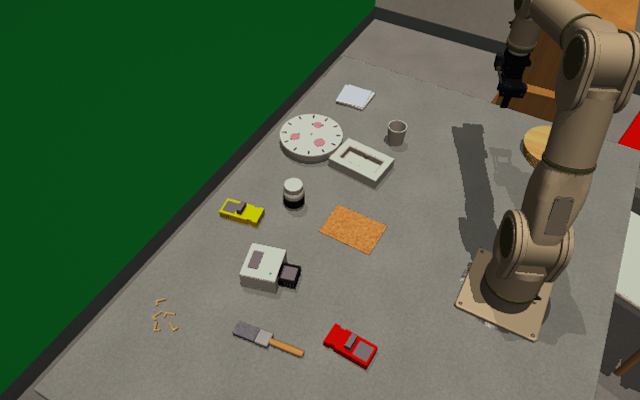

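The top view shows the dock at (243,184) with the black tail at (249,207), mat at (325,232), housing with bay at (402,202), clock face at (407,141), jar (325,166), cup (458,216) and brush (191,222). The side view agrees: tail at (289,274), bay at (362,159).

```bash
cat > h.py <<'E'
import cv2,numpy as np
from scipy.spatial.transform import Rotation as R
def ray(c,uv):
    K,T=c["camera_matrix"],c["cam_to_world"]
    u=np.atleast_2d(np.array(uv,float)); d=np.c_[(u[:,0]-K[0,2])/K[0,0],-(u[:,1]-K[1,2])/K[1,1],-np.ones(len(u))]
    return T[:3,3],d@T[:3,:3].T
def onplane(c,uv,z):
    o,d=ray(c,uv); return (o+d*((z-o[2])/d[:,2])[:,None])[:,:2]
def rect(c,m,z):
    cs,_=cv2.findContours(m.astype(np.uint8),0,2); k=max(cs,key=cv2.contourArea)
    p=onplane(c,k.reshape(-1,2),z).astype(np.float32); (x,y),(w,h),a=cv2.minAreaRect(p*1000)
    return dict(c=(round(x/1000,4),round(y/1000,4)),wh=(round(w),round(h)),a=round(a,1))
def big(im,box,s,name):
    x0,y0,x1,y1=box; cv2.imwrite(name,cv2.resize(im[y0:y1,x0:x1,::-1],None,fx=s,fy=s,interpolation=cv2.INTER_CUBIC))
E
python3 - <<'E'
from h import *
t=np.load("pics/top0.npz"); im=t["pixels"]; hsv=cv2.cvtColor(im,cv2.COLOR_RGB2HSV); H,S,V=[hsv[...,i].astype(int) for i in range(3)]
def box(m,b):
    z=np.zeros_like(m);z[b[1]:b[3],b[0]:b[2]]=m[b[1]:b[3],b[0]:b[2]];return z
print("mat",rect(t,box((S>90)&(V>90),(295,195,355,270)),.003))
print("tail",rect(t,box((V<60),(230,190,270,225)),.034))
print("hood",rect(t,box((V>150)&(S<40),(215,155,270,210)),.066))
print("housing",rect(t,box((V>150)&(S<40),(375,173,430,240)),.040))
print("face",rect(t,box((V>150),(365,100,445,172)),.044))
a=[ (215,150,275,225),(370,165,435,240)]
for i,b in enumerate(a): big(im,b,6,f"pics/c{i}.png")
x=cv2.imread("pics/c0.png");y=cv2.imread("pics/c1.png");cv2.imwrite("pics/c.png",np.hstack([x,y]))
E
```

```text
mat {'c': (0.4892, 0.0031), 'wh': (129, 180), 'a': 88.6}
tail {'c': (0.568, 0.2599), 'wh': (60, 68), 'a': 14.7}
hood {'c': (0.6412, 0.2811), 'wh': (103, 109), 'a': 15.0}
housing {'c': (0.5917, -0.2616), 'wh': (126, 191), 'a': 84.3}
face {'c': (0.8045, -0.2827), 'wh': (222, 224), 'a': 0.5}
```

View pics/c.png

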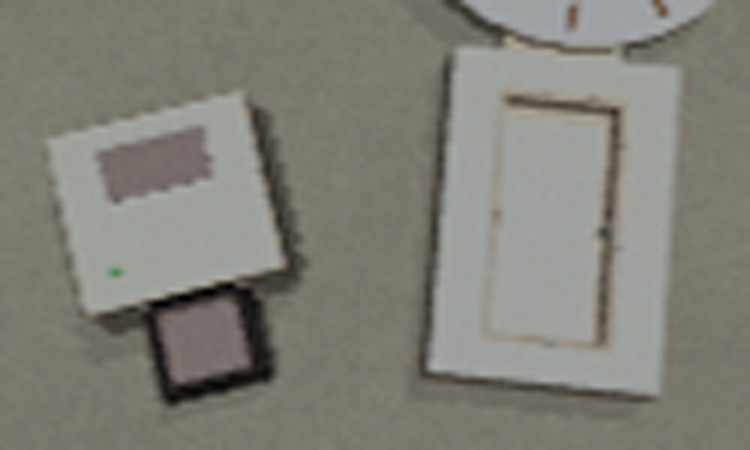

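The crops show the dock hood and tail yawed about +15°, and the bay yawed about −6° with its ball catches visible on the long walls. Moving to above the tail.

>>> play_rows:
  claw: [0,0,0,0,0,0,0]
  delta_pos:
    - [0,0,0]
    - [0.13,-0.18,0]
    - [0.13,-0.18,0]
    - [0.13,-0.18,0]
    - [0.13,-0.18,0]
    - [0.13,-0.18,0]
    - [0.13,-0.18,0]
  delta_rot:
    - [0,0,0.04]
    - [0,0,0]
    - [0,0,0]
    - [0,0,0]
    - [0,0,0]
    - [0,0,0]
    - [0,0,0]
  squeeze: 50

```text
time: 0.8
ee_pos: [0.3309, -0.328, 0.2223]
eef_rot: [0.991, 0.13, -0.0, 0.0]
ft_force: [1.0, -0.3, -0.2]
width: 0.087
grip_force: 0.0
```

>>> play_rows:
  claw: [0,0,0,0,0,0,0]
  delta_pos:
    - [0.13,-0.18,0]
    - [0.13,-0.18,0]
    - [0.13,-0.18,0]
    - [0.13,-0.18,0]
    - [0.13,-0.18,0]
    - [0.13,-0.18,0]
    - [0.13,-0.18,0]
  delta_rot:
    - [0,0,0]
    - [0,0,0]
    - [0,0,0]
    - [0,0,0]
    - [0,0,0]
    - [0,0,0]
    - [0,0,0]

```text
time: 1.5
ee_pos: [0.4416, -0.0377, 0.2225]
eef_rot: [0.991, 0.13, 0.0, 0.0]
ft_force: [0.7, -0.9, 0.6]
width: 0.0868
grip_force: 0.0
```

>>> play_rows:
  claw: [0,0,0,0,0,0,0,0]
  delta_pos:
    - [0.13,-0.18,0]
    - [0.13,-0.18,0]
    - [0.13,-0.18,0]
    - [0.13,-0.18,0]
    - [0.13,-0.18,0]
    - [0.13,-0.18,0]
    - [0.0,0,0]
    - [0,0,0]
  delta_rot:
    - [0,0,0]
    - [0,0,0]
    - [0,0,0]
    - [0,0,0]
    - [0,0,0]
    - [0,0,0]
    - [0,0,0]
    - [0,0,0]

```text
time: 2.3
ee_pos: [0.536, 0.2105, 0.2218]
eef_rot: [0.991, 0.131, -0.001, -0.0]
ft_force: [0.1, 0.9, -0.1]
width: 0.0869
grip_force: 0.0
```

```bash
cat >> h.py <<'E'
def wray(c,s,uv):
    K,X=c["camera_matrix"],c["hand_eye"]; u=np.atleast_2d(np.array(uv,float))
    a=np.c_[(u[:,0]-K[0,2])/K[0,0],(u[:,1]-K[1,2])/K[1,1]]; th=np.linalg.norm(a,axis=1)+1e-9
    d=np.c_[a[:,0]/th*np.sin(th),-a[:,1]/th*np.sin(th),-np.cos(th)]
    Rt=R.from_quat(s["eef_rot"]).as_matrix()
    return Rt@X[:3,3]+s["ee_pos"],d@X[:3,:3].T@Rt.T
def wplane(c,s,uv,z):
    o,d=wray(c,s,uv); return (o+d*((z-o[2])/d[:,2])[:,None])[:,:2]
def delta(s,x,y,z,yaw):
    "needed turn about tool z (scaled), then shift in turned tool axes (scaled); tool x at yaw deg"
    T=R.from_euler('z',yaw,degrees=True)*R.from_euler('x',180,degrees=True)
    rv=(R.from_quat(s["eef_rot"]).inv()*T).as_rotvec()/np.pi
    print("rot",rv.round(4),"shift",(T.inv().apply(np.array([x,y,z])-s["ee_pos"])/.2).round(4))
def shot(r,name):
    s=r.read_state();c=r.camera("wrist");cv2.imwrite(f"pics/{name}.png",c["pixels"][:,:,::-1])
    np.savez(f"pics/{name}.npz",**{k:np.array(v) for k,v in c.items()},ee_pos=s["ee_pos"],eef_rot=s["eef_rot"]);return s,c
E
python3 - <<'E'
from h import *
from bench import r
s,c=shot(r,"w1"); print(s["time"],s["ee_pos"],R.from_quat(s["eef_rot"]).as_matrix().round(3)[:,0],s["ft_force"],c["camera_matrix"],c["hand_eye"].round(4))
delta(s,.559,.259,.2,15)
E
```

```text
2.3 [0.53597327 0.21047172 0.22175302] [ 0.966  0.26  -0.002] [ 0.08884043  0.89277784 -0.12019381] [[309.70691629   0.         318.12003061]
 [  0.         309.70691629 198.91233512]
 [  0.           0.           1.        ]] [[-1.000e-04  9.702e-01  2.423e-01  6.700e-02]
 [ 1.000e+00  2.000e-04 -4.000e-04 -1.000e-03]
 [-4.000e-04  2.423e-01 -9.702e-01 -1.631e-01]
 [ 0.000e+00  0.000e+00  0.000e+00  1.000e+00]]
rot [-0.0002  0.0005  0.0005] shift [ 0.174  -0.2046  0.1088]
```

View pics/w1.png

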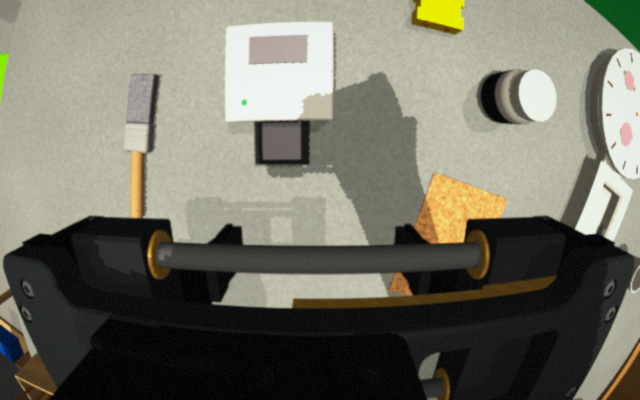

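Wrist view: the tail spans columns 255–309, rows 122–165; the hood's front top edge is at row ~120, columns 225–333. Measuring these.

Run:
```python
from h import *
c=np.load("pics/w1.npz");g=cv2.cvtColor(c["pixels"],cv2.COLOR_RGB2GRAY).astype(int)
m=np.zeros_like(g,bool);m[118:172,248:316]=(g<60)[118:172,248:316]
rows=range(130,162,4)
L=np.array([[np.where(m[v])[0].min()-.5,v] for v in rows]);Rr=np.array([[np.where(m[v])[0].max()+.5,v] for v in rows])
l=wplane(c,c,L,.034);q=wplane(c,c,Rr,.034)
for e in(l,q):
    d=e[-1]-e[0]; p=np.polyfit(e[:,0],e[:,1],1); print("yaw",np.degrees(np.arctan(p[0])),e.mean(0))
print("width",np.linalg.norm(l-q,axis=1).round(4),"mid",((l+q)/2)[[0,-1]])
bot=np.array([[u,np.where(m[:,u])[0].max()+.5] for u in range(262,304,6)]);b=wplane(c,c,bot,.034);print("tail end",b.mean(0),np.degrees(np.arctan2(*(b[0]-b[-1])[::-1])))
h=np.zeros_like(g);h[10:130,220:340]=(g>140)[10:130,220:340]
cs,_=cv2.findContours(h.astype(np.uint8),0,2);k=max(cs,key=cv2.contourArea).reshape(-1,2);p=wplane(c,c,k,.066).astype(np.float32)*1000
print(cv2.minAreaRect(p))
delta(c,.559,.259,.2,15)
```

```text
yaw 13.597259681294089 [0.55935701 0.29205846]
yaw 13.670247663074122 [0.57441258 0.23298344]
width [0.0616 0.0606 0.0607 0.0608 0.0609 0.061  0.0611 0.0612] mid [[0.5825377  0.26599822]
 [0.55127573 0.25865363]]
tail end [0.54417481 0.25902501] 104.54736481823954
((648.8529052734375, 285.48553466796875), (133.82342529296875, 126.76299285888672), 14.802019119262695)
rot [-0.0002  0.0005  0.0005] shift [ 0.174  -0.2046  0.1088]
```

>>> play_rows:
  claw: [0,0,0,0,0,0,0,0]
  delta_pos:
    - [0.09,-0.104,0]
    - [0.09,-0.104,0]
    - [0,0,0.2]
    - [0,0,0.2]
    - [0,0,0.2]
    - [0,0,0.2]
    - [0,0,0.16]
    - [0,0,0]
  delta_rot:
    - [0,0,0]
    - [0,0,0]
    - [0,0,0]
    - [0,0,0]
    - [0,0,0]
    - [0,0,0]
    - [0,0,0]
    - [0,0,0]

```text
time: 3.15
ee_pos: [0.5584, 0.2552, 0.0265]
eef_rot: [0.992, 0.129, -0.003, 0.002]
ft_force: [-0.8, -0.5, 0.1]
width: 0.087
grip_force: 0.0
```

Run:
```python
from h import *
from bench import r
s=r.read_state();print(s["ft_force"]);delta(s,.560,.260,.006,14.7)
```

```text
[-0.78830999 -0.50503565  0.06162391]
rot [0.0008 0.0022 0.0007] shift [ 0.014  -0.0213  0.1026]
```

>>> play_rows:
  claw: [0,0,0,0.5,1,1,1,1]
  delta_pos:
    - [0.012,-0.02,0.05]
    - [0,0,0.045]
    - [0,0,0]
    - [0,0,0]
    - [0,0,0]
    - [0,0,0]
    - [0,0,0]
    - [0,0,0]
  delta_rot:
    - [0,0.002,0]
    - [0,0,0]
    - [0,0,0]
    - [0,0,0]
    - [0,0,0]
    - [0,0,0]
    - [0,0,0]
    - [0,0,0]

```text
time: 3.95
ee_pos: [0.562, 0.2633, 0.0118]
eef_rot: [0.991, 0.13, 0.003, -0.0]
ft_force: [-1.4, -2.1, 2.8]
width: 0.0619
grip_force: 49.8
```

Run:
```python
from h import *
from bench import r
s=r.read_state();print(s["ft_force"],s["grip_force"]);delta(s,.560,.260,.006,14.7)
```

```text
[-1.41714804 -2.09314686  2.76474681] 49.76727398112416
rot [ 0.0001 -0.0021  0.0014] shift [-0.0138  0.0134  0.029 ]
```

>>> play_rows:
  claw: [1,1,1,1,1,1,1,1]
  delta_pos:
    - [-0.03,0,0]
    - [-0.05,0,0]
    - [-0.05,0,0]
    - [-0.05,0,0]
    - [-0.05,0,0]
    - [-0.05,0,0]
    - [-0.05,0,0]
    - [0,0,0]
  delta_rot:
    - [0,0,0]
    - [0,0,0]
    - [0,0,0]
    - [0,0,0]
    - [0,0,0]
    - [0,0,0]
    - [0,0,0]
    - [0,0,0]
  squeeze: 58

```text
time: 4.75
ee_pos: [0.4962, 0.246, 0.0109]
eef_rot: [0.991, 0.131, 0.002, 0.0]
ft_force: [-2.1, -0.9, 2.7]
width: 0.0617
grip_force: 57.7
```

Run:
```python
from h import *
from bench import r
c=r.camera("top"); big(c["pixels"],(200,140,350,260),4,"pics/t2.png")
s=r.read_state();print(s["ft_force"],s["grip_force"],s["ee_pos"],s["width"]);delta(s,.560,.260,.006,14.7)
```

```text
[-1.99617691 -0.4775588   1.72125567] 57.74178774096072 [0.49685927 0.24611667 0.01098962] 0.06162406603359424
rot [ 0.0002 -0.0015  0.0016] shift [0.323  0.013  0.0249]
```

View pics/t2.png

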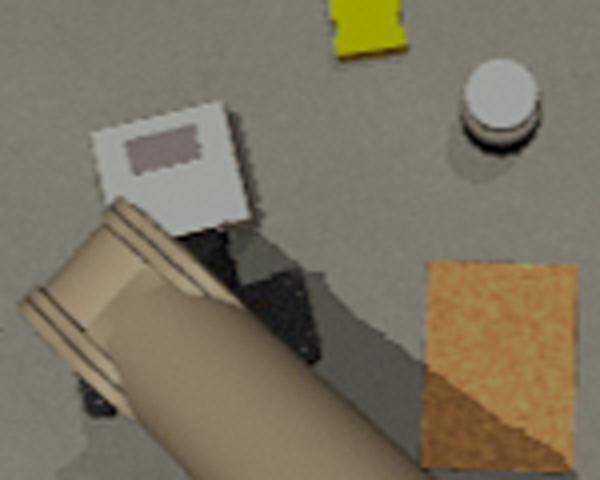

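The crop shows the pack sliding out with the gripper (dark slab between hood and gripper at ~(205,250)). Continue, then lift.

>>> play_rows:
  claw: [1,1,1,1,1,1,1,1]
  delta_pos:
    - [-0.05,0,0]
    - [-0.05,0,0]
    - [-0.06,0,0]
    - [-0.06,0,0]
    - [0,0,-0.05]
    - [0,0,-0.1]
    - [0,0,-0.1]
    - [0,0,0]
  delta_rot:
    - [0,0,0]
    - [0,0,0]
    - [0,0,0]
    - [0,0,0]
    - [0,0,0]
    - [0,0,0]
    - [0,0,0]
    - [0,0,0]

```text
time: 5.6
ee_pos: [0.457, 0.236, 0.0638]
eef_rot: [0.991, 0.13, 0.005, -0.001]
ft_force: [-0.5, 0.0, -2.5]
width: 0.0615
grip_force: 57.7
```

Run:
```python
from h import *
from bench import r
s,c=shot(r,"w3")
print(s["time"],s["ft_force"],s["grip_force"],s["ee_pos"],s["width"]);delta(s,.442,.004,.06,-1)
```

```text
5.6 [-0.45541417  0.0323051  -2.53865249] 57.7428828086704 [0.45697136 0.23595088 0.06375323] 0.06147190704713193
rot [-0.0006 -0.0035  0.0886] shift [-0.0546  1.1609  0.0188]
```

View pics/w3.png

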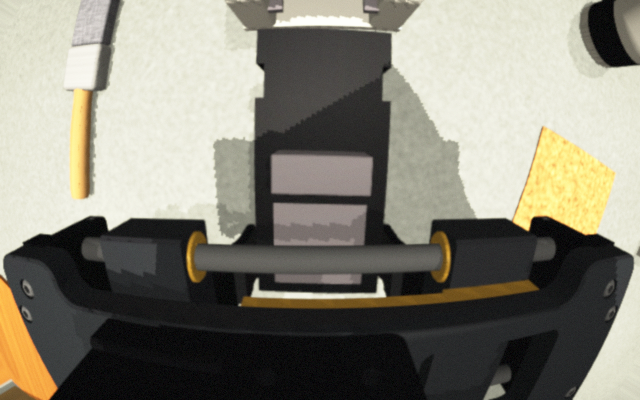

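The pack hangs level, clear of the dock; its nose is at (325,30) and the fin at (322,175).

>>> play_rows:
  claw: [1,1,1,1,1,1,1,1]
  delta_pos:
    - [0,0,0]
    - [0,0,0]
    - [-0.01,0.2,0]
    - [-0.01,0.2,0]
    - [-0.01,0.2,0]
    - [-0.01,0.2,0]
    - [-0.01,0.2,0]
    - [0,0.16,0]
  delta_rot:
    - [0,0,0.044]
    - [0,0,0.044]
    - [0,0,0]
    - [0,0,0]
    - [0,0,0]
    - [0,0,0]
    - [0,0,0]
    - [0,0,0]

```text
time: 6.45
ee_pos: [0.4406, 0.0006, 0.0596]
eef_rot: [1.0, -0.008, 0.002, -0.0]
ft_force: [0.4, -0.6, -3.7]
width: 0.0617
grip_force: 57.7
```

>>> play_rows:
  claw: [1,1,1]
  delta_pos:
    - [0,0,0]
    - [0,0,0]
    - [0,0,0]
  delta_rot:
    - [0,0,0]
    - [0,0,0]
    - [0,0,0]

```text
time: 6.75
ee_pos: [0.4415, 0.0042, 0.0601]
eef_rot: [1.0, -0.007, 0.003, -0.001]
ft_force: [0.2, -0.1, -2.9]
width: 0.0617
grip_force: 57.7
```

Run:
```python
from h import *
from bench import r
s=r.read_state()
print(s["time"],s["ft_force"],s["grip_force"],s["ee_pos"],s["width"]);delta(s,.442,.004,.0075,-1)
c=r.camera("side");big(c["pixels"],(300,180,480,290),4,"pics/s3.png")
```

```text
6.75 [ 0.15591701 -0.12554968 -2.85534324] 57.74275283329189 [0.44151922 0.00419224 0.0600507 ] 0.06170426538099883
rot [-0.0007 -0.0018  0.0011] shift [0.0024 0.0009 0.2628]
```

View pics/s3.png

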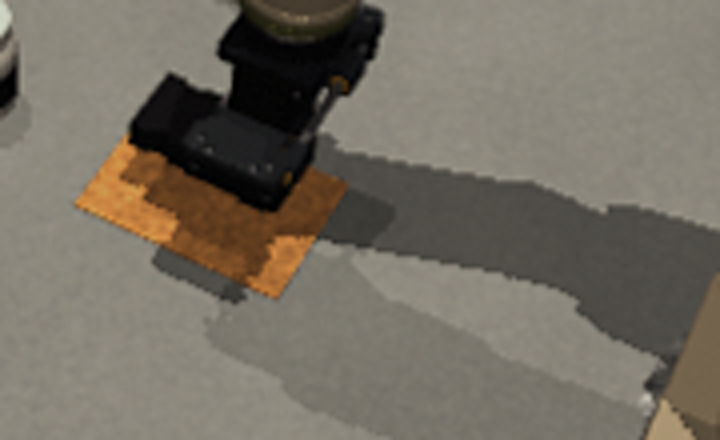

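The side crop shows the pack held above the middle of the mat. Lower gently.

>>> play_rows:
  claw: [1,1,1,1,1,1,1,1]
  delta_pos:
    - [0,0,0.06]
    - [0,0,0.06]
    - [0,0,0.05]
    - [0,0,0.03]
    - [0,0,0.02]
    - [0,0,0.01]
    - [0,0,0.01]
    - [0,0,0]
  delta_rot:
    - [0,-0.001,0]
    - [0,0,0]
    - [0,0,0]
    - [0,0,0]
    - [0,0,0]
    - [0,0,0]
    - [0,0,0]
    - [0,0,0]

```text
time: 7.6
ee_pos: [0.442, 0.0032, 0.0124]
eef_rot: [1.0, -0.008, 0.002, -0.001]
ft_force: [-0.8, -0.5, -2.6]
width: 0.0622
grip_force: 57.7
```

>>> play_rows:
  claw: [1,1,1,1]
  delta_pos:
    - [0,0,0.01]
    - [0,0,0]
    - [0,0,0]
    - [0,0,0]
  delta_rot:
    - [0,0,0]
    - [0,0,0]
    - [0,0,0]
    - [0,0,0]

```text
time: 8.0
ee_pos: [0.442, 0.0032, 0.0105]
eef_rot: [1.0, -0.008, 0.002, -0.001]
ft_force: [0.3, 0.2, -2.5]
width: 0.0618
grip_force: 57.7
```

>>> play_rows:
  claw: [1,1,1,1]
  delta_pos:
    - [0,0,0.005]
    - [0,0,0.005]
    - [0,0,0]
    - [0,0,0]
  delta_rot:
    - [0,0,0]
    - [0,0,0]
    - [0,0,0]
    - [0,0,0]

```text
time: 8.4
ee_pos: [0.4419, 0.0033, 0.0083]
eef_rot: [1.0, -0.008, 0.001, -0.001]
ft_force: [-0.2, 0.1, -2.9]
width: 0.0618
grip_force: 57.7
```

>>> play_rows:
  claw: [1,1,1,1]
  delta_pos:
    - [0,0,0.006]
    - [0,0,0]
    - [0,0,0]
    - [0,0,0]
  delta_rot:
    - [0,0,0]
    - [0,0,0]
    - [0,0,0]
    - [0,0,0]

```text
time: 8.8
ee_pos: [0.442, 0.0033, 0.0073]
eef_rot: [1.0, -0.008, 0.002, -0.001]
ft_force: [0.3, -0.1, -1.9]
width: 0.0617
grip_force: 57.7
```

Contact is beginning.

>>> play_rows:
  claw: [1,1,1,1]
  delta_pos:
    - [0,0,0.005]
    - [0,0,0.002]
    - [0,0,0]
    - [0,0,0]
  delta_rot:
    - [0,0,0]
    - [0,0,0]
    - [0,0,0]
    - [0,0,0]

```text
time: 9.2
ee_pos: [0.4421, 0.0033, 0.0067]
eef_rot: [1.0, -0.008, 0.001, -0.0]
ft_force: [-8.2, 1.3, 16.2]
width: 0.0617
grip_force: 57.8
```

>>> play_rows:
  claw: [1,1,1,1]
  delta_pos:
    - [0,0,0.003]
    - [0,0,0]
    - [0,0,0]
    - [0,0,0]
  delta_rot:
    - [0,0,0]
    - [0,0,0]
    - [0,0,0]
    - [0,0,0]

```text
time: 9.6
ee_pos: [0.4421, 0.0033, 0.0066]
eef_rot: [1.0, -0.008, 0.001, -0.0]
ft_force: [-11.8, -0.0, 28.5]
width: 0.0614
grip_force: 57.8
```

>>> play_rows:
  claw: [1,1,0.2,0,0,0,0]
  delta_pos:
    - [0,0,-0.006]
    - [0,0,0]
    - [0,0,0]
    - [0,0,0]
    - [0,0,0]
    - [0,0,0]
    - [0,0,0]
  delta_rot:
    - [0,0,0]
    - [0,0,0]
    - [0,0,0]
    - [0,0,0]
    - [0,0,0]
    - [0,0,0]
    - [0,0,0]
  squeeze: 58

```text
time: 10.3
ee_pos: [0.4419, 0.0032, 0.0063]
eef_rot: [1.0, -0.008, 0.001, -0.001]
ft_force: [0.1, 0.9, -0.9]
width: 0.0862
grip_force: 0.0
```

>>> play_rows:
  claw: [0,0,0,0,0,0,0,0]
  delta_pos:
    - [0,0,-0.1]
    - [0,0,-0.2]
    - [0,0,-0.2]
    - [0,0,-0.2]
    - [0,0,-0.2]
    - [0,0,0]
    - [0,0,0]
    - [0,0,0]
  delta_rot:
    - [0,0,0]
    - [0,0,0]
    - [0,0,0]
    - [0,0,0]
    - [0,0,0]
    - [0,0,0]
    - [0,0,0]
    - [0,0,0]

```text
time: 11.1
ee_pos: [0.4407, 0.0029, 0.1853]
eef_rot: [1.0, -0.008, 0.001, -0.001]
ft_force: [-0.1, -1.3, -0.1]
width: 0.0873
grip_force: 0.0
```

Run:
```python
from h import *
from bench import r
s,c=shot(r,"w4");print(s["time"],s["ee_pos"])
```

```text
11.1 [0.44071198 0.00287401 0.18529009]
```

View pics/w4.png

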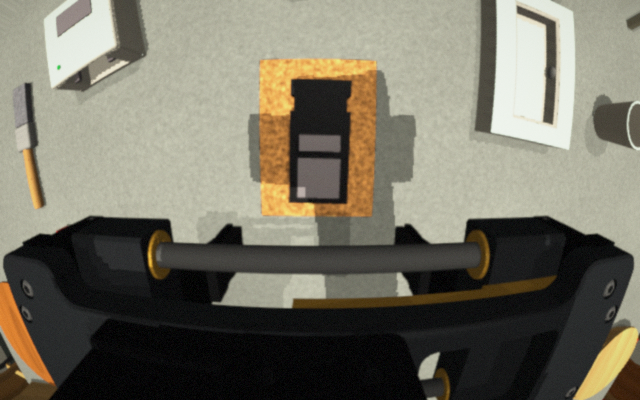

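The pack lies flat inside the mat: slab from (320,80) to (320,203), fin top at about (320,143). Measure slab and fin.

Run:
```python
from h import *
c=np.load("pics/w4.npz");hs=cv2.cvtColor(c["pixels"],cv2.COLOR_RGB2HSV).astype(int);V=hs[...,2];S=hs[...,1]
m=np.zeros(V.shape,np.uint8);b=(slice(70,210),slice(284,358));m[b]=((V<75)[b])
k=max(cv2.findContours(m,0,2)[0],key=cv2.contourArea).reshape(-1,2)
p=wplane(c,c,k,.029).astype(np.float32)*1000
print(cv2.minAreaRect(p))
m[:]=0;b=(slice(126,151),slice(290,350));m[b]=((V>75)&(S<60))[b]
k=max(cv2.findContours(m,0,2)[0],key=cv2.contourArea);print(cv2.boundingRect(k))
print("fin",cv2.minAreaRect(wplane(c,c,k.reshape(-1,2),.051).astype(np.float32)*1000))
delta(c,.489,.003,.185,88.5)
```

```text
((488.3841857910156, 2.768556594848633), (61.282283782958984, 129.16738891601562), 87.50691986083984)
(299, 135, 42, 16)
fin ((488.9680480957031, 2.22137451171875), (39.36801528930664, 14.487994194030762), 89.11408233642578)
rot [-1.000e-04 -8.000e-04 -4.966e-01] shift [0.0069 0.2413 0.0015]
```

>>> play_rows:
  claw: [0,0,0,0,0,0]
  delta_pos:
    - [0,0,0]
    - [0,0,0]
    - [0,0,0]
    - [0,0,0]
    - [0,0,0]
    - [0,0,0]
  delta_rot:
    - [0,0,-0.045]
    - [0,0,-0.045]
    - [0,0,-0.045]
    - [0,0,-0.045]
    - [0,0,-0.045]
    - [0,0,-0.045]

```text
time: 11.75
ee_pos: [0.4407, 0.0031, 0.1851]
eef_rot: [0.913, 0.407, 0.001, -0.001]
ft_force: [0.0, 0.3, -0.1]
width: 0.0871
grip_force: 0.0
```

>>> play_rows:
  claw: [0,0,0,0,0,0,0,0]
  delta_pos:
    - [0,0,0]
    - [0,0,0]
    - [0,0,0]
    - [0,0,0]
    - [0,0,0]
    - [0,0.12,0.1]
    - [0,0.12,0.15]
    - [0,0,0.15]
  delta_rot:
    - [0,0,-0.045]
    - [0,0,-0.045]
    - [0,0,-0.045]
    - [0,0,-0.045]
    - [0,0,-0.045]
    - [0,0,0]
    - [0,0,0]
    - [0,0,0]

```text
time: 12.55
ee_pos: [0.4912, 0.0018, 0.1045]
eef_rot: [0.718, 0.696, 0.002, -0.0]
ft_force: [0.4, -0.4, -0.3]
width: 0.087
grip_force: 0.0
```

>>> play_rows:
  claw: [0,0,0]
  delta_pos:
    - [0,0,0]
    - [0,0,0]
    - [0,0,0]
  delta_rot:
    - [0,0,0]
    - [0,0,0]
    - [0,0,0]

```text
time: 12.85
ee_pos: [0.49, 0.0017, 0.1078]
eef_rot: [0.718, 0.696, 0.002, 0.001]
ft_force: [0.1, 1.3, 0.3]
width: 0.0868
grip_force: 0.0
```

Run:
```python
from h import *
from bench import r
s=r.read_state();print(s["time"],s["ee_pos"]);delta(s,.4885,.0025,.032,88.9)
```

```text
12.85 [0.48999673 0.00170531 0.10778853]
rot [ 0.0014 -0.0005 -0.0037] shift [ 0.0038 -0.0076  0.3789]
```

>>> play_rows:
  claw: [0,0,0,0,0,0,0.4,1]
  delta_pos:
    - [0.004,-0.008,0.1]
    - [0,0,0.1]
    - [0,0,0.1]
    - [0,0,0.05]
    - [0,0,0.025]
    - [0,0,0]
    - [0,0,0]
    - [0,0,0]
  delta_rot:
    - [0.0014,0,-0.004]
    - [0,0,0]
    - [0,0,0]
    - [0,0,0]
    - [0,0,0]
    - [0,0,0]
    - [0,0,0]
    - [0,0,0]
  squeeze: 50

```text
time: 13.65
ee_pos: [0.4886, 0.0025, 0.0324]
eef_rot: [0.714, 0.701, 0.001, -0.001]
ft_force: [0.3, 0.4, 0.2]
width: 0.0777
grip_force: 0.0
```

>>> play_rows:
  claw: [1,1,1,1,1,1]
  delta_pos:
    - [0,0,0]
    - [0,0,0]
    - [0,0,0]
    - [0,0,0]
    - [0,0,0]
    - [0,0,0]
  delta_rot:
    - [0,0,0]
    - [0,0,0]
    - [0,0,0]
    - [0,0,0]
    - [0,0,0]
    - [0,0,0]

```text
time: 14.25
ee_pos: [0.488, 0.0026, 0.0315]
eef_rot: [0.714, 0.701, 0.0, -0.001]
ft_force: [0.1, -0.1, 0.0]
width: 0.031
grip_force: 0.0
```

>>> play_rows:
  claw: [1,1,1,1,1,1,1]
  delta_pos:
    - [0,0,0]
    - [0,0,0]
    - [0,0,0]
    - [0,0,-0.05]
    - [0,0,-0.15]
    - [0,0,-0.2]
    - [0,0,-0.1]
  delta_rot:
    - [0,0,0]
    - [0,0,0]
    - [0,0,0]
    - [0,0,0]
    - [0,0,0]
    - [0,0,0]
    - [0,0,0]

```text
time: 14.95
ee_pos: [0.4891, 0.0028, 0.1349]
eef_rot: [0.713, 0.701, 0.001, -0.0]
ft_force: [1.3, -0.0, -2.6]
width: 0.0158
grip_force: 49.9
```

Run:
```python
from h import *
from bench import r
s=r.read_state();print(s["time"],s["ee_pos"],s["width"],s["grip_force"],s["ft_force"])
sd=np.load("pics/side0.npz");t=np.load("pics/top0.npz");w=np.load("pics/w4.npz")
def quad(im,b,th,pl):
    g=cv2.cvtColor(im,cv2.COLOR_RGB2GRAY);m=np.zeros_like(g);q=(slice(b[1],b[3]),slice(b[0],b[2]));m[q]=(g[q]>th)
    k=max(cv2.findContours(m,0,1)[0],key=cv2.contourArea);p=pl(k.reshape(-1,2)).astype(np.float32)*1000
    print(cv2.minAreaRect(p))
for th in(110,130,150):
    print(th);quad(t["pixels"],(375,174,430,240),th,lambda u:onplane(t,u,.04))
    quad(sd["pixels"],(322,138,400,190),th,lambda u:onplane(sd,u,.04))
x=cv2.resize(sd["pixels"][130:195,315:405,::-1],None,fx=4,fy=4,interpolation=2);y=cv2.resize(w["pixels"][0:160,470:640,::-1],None,fx=2.5,fy=2.5)
z=np.zeros((400,x.shape[1]+y.shape[1],3),np.uint8);z[:x.shape[0],:x.shape[1]]=x;z[:y.shape[0],x.shape[1]:]=y;cv2.imwrite("pics/bay.png",z);print(x.shape,y.shape)
```

```text
14.95 [0.48907209 0.00283754 0.13488994] 0.01577336081797613 49.870426654815674 [ 1.25669826 -0.01869162 -2.55825514]
110
((572.03515625, -261.2876281738281), (186.7173309326172, 228.1254119873047), 89.1076431274414)
((577.2804565429688, -245.42002868652344), (275.05316162109375, 250.35250854492188), 29.393033981323242)
130
((591.3233642578125, -262.1286315917969), (132.12168884277344, 192.60089111328125), 84.22455596923828)
((585.7664184570312, -294.0364990234375), (193.65492248535156, 192.71310424804688), 83.78279113769531)
150
((591.73779296875, -261.6116943359375), (126.45922088623047, 191.03744506835938), 84.32234954833984)
((588.5623779296875, -263.5998229980469), (131.54421997070312, 188.94139099121094), 84.23377990722656)
(260, 360, 3) (400, 425, 3)
```

View pics/bay.png

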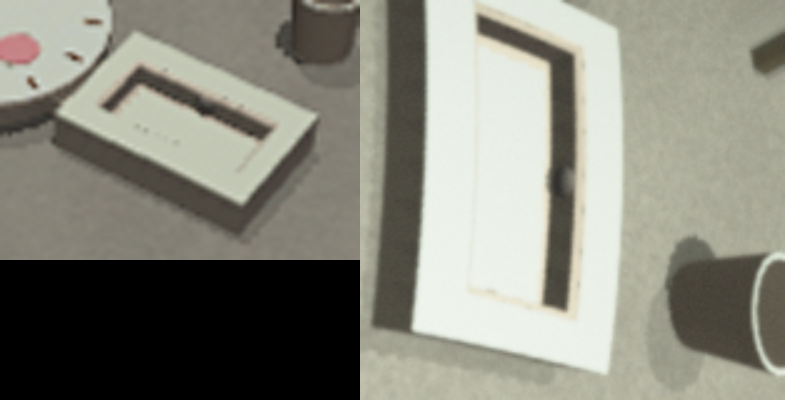

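Side crop and wrist crop show the bay empty and unobstructed, with ball catches mid-wall; wrist crop bay rim corners at (469,290),(575,318),(583,47),(476,13). Casting those as a third estimate.

Run:
```python
from h import *
from bench import r
w=np.load("pics/w4.npz")
b=np.array([[469,290],[575,318],[583,47],[476,13]],float);u=np.c_[(b[:,0]-360)/2.5+470,b[:,1]/2.5]-.3
p=wplane(w,w,u,.04);print(p.round(4),p.mean(0));e=p[3]-p[0]+p[2]-p[1];print(np.degrees(np.arctan2(e[1],e[0])),np.linalg.norm(p-np.roll(p,1,0),axis=1))
t=np.load("pics/top0.npz")
b=np.array([[503,97],[621,107],[607,347],[488,335]],float);u=np.c_[(b[:,0]-360)/6+370,b[:,1]/6+165]-.4
p=onplane(t,u,.04);print(p.round(4),p.mean(0));
s=r.read_state();delta(s,.591,-.262,.135,84.0)
```

```text
[[ 0.5243 -0.218 ]
 [ 0.5174 -0.2889]
 [ 0.6616 -0.3044]
 [ 0.6617 -0.2316]] [ 0.59125642 -0.26071359]
-5.876426943217348 [0.13805585 0.0711785  0.14505482 0.07279327]
[[ 0.6598 -0.2328]
 [ 0.6544 -0.3004]
 [ 0.5161 -0.2881]
 [ 0.5224 -0.2211]] [ 0.58817323 -0.26060784]
rot [ 0.0005 -0.0005  0.0276] shift [-1.2637e+00  6.4530e-01 -6.0000e-04]
```

>>> play_rows:
  claw: [1,1,1,1,1,1,1,1]
  delta_pos:
    - [0,0,0]
    - [-0.18,0.09,0]
    - [-0.18,0.09,0]
    - [-0.18,0.09,0]
    - [-0.18,0.09,0]
    - [-0.18,0.09,0]
    - [-0.18,0.09,0]
    - [-0.18,0.09,0]
  delta_rot:
    - [0,0,0.027]
    - [0,0,0]
    - [0,0,0]
    - [0,0,0]
    - [0,0,0]
    - [0,0,0]
    - [0,0,0]
    - [0,0,0]

```text
time: 15.75
ee_pos: [0.5876, -0.2628, 0.1313]
eef_rot: [0.743, 0.67, 0.0, -0.001]
ft_force: [0.7, 1.0, -2.4]
width: 0.0158
grip_force: 49.9
```

>>> play_rows:
  claw: [1,1,1,1]
  delta_pos:
    - [0,0,0.1]
    - [0,0,0.05]
    - [0,0,0]
    - [0,0,0]
  delta_rot:
    - [0,0,0]
    - [0,0,0]
    - [0,0,0]
    - [0,0,0]

```text
time: 16.15
ee_pos: [0.5875, -0.2598, 0.1015]
eef_rot: [0.742, 0.67, 0.0, -0.001]
ft_force: [-0.3, 0.8, -2.6]
width: 0.0158
grip_force: 49.9
```

Run:
```python
from h import *
from bench import r
s,c=shot(r,"w5");print(s["time"],s["ee_pos"],s["width"],s["ft_force"]);delta(s,.590,-.2615,.08,84.2)
x=c["pixels"][:,:,::-1]
t=r.camera("top");y=cv2.resize(t["pixels"][120:260,340:480,::-1],(400,400),interpolation=2)
cv2.imwrite("pics/m5.png",cv2.resize(np.hstack([x,y]),(800,308)))
```

```text
16.15 [ 0.58751923 -0.25981979  0.10148453] 0.015784833247385367 [-0.26348479  0.7960119  -2.58193359]
rot [-0.0005 -0.0007 -0.0001] shift [-0.0071  0.0132  0.1074]
```

View pics/m5.png

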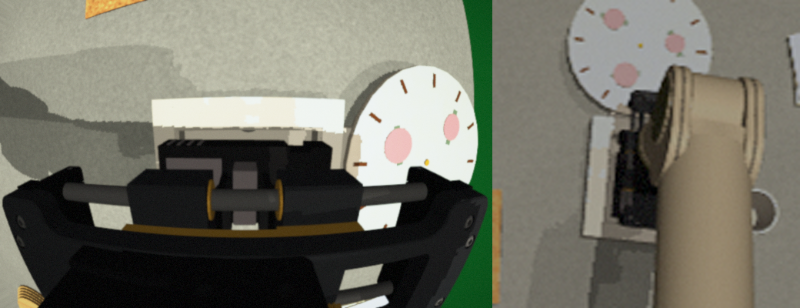

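The wrist view shows the housing's +y strip (about columns 198–447, rows 128–168 full-scale) with the pack over the bay. Use its edges to refine the bay centre.

Run:
```python
from h import *
from bench import r
w=np.load("pics/w5.npz");g=cv2.GaussianBlur(cv2.cvtColor(w["pixels"],cv2.COLOR_RGB2GRAY),(3,3),0).astype(float)
def edge(a,rev=False):
    d=np.diff(a);i=int(np.argmin(d) if rev else np.argmax(d)); return i+.5
ct,st=np.cos(np.radians(-5.8)),np.sin(np.radians(-5.8))
loc=lambda p:np.c_[p[:,0]*ct+p[:,1]*st,-p[:,0]*st+p[:,1]*ct]
C=loc(np.array([[.590,-.2615]]))
top=loc(wplane(w,w,[[u,110+edge(g[110:150,u])] for u in range(215,435,20)],.04))-C
L=loc(wplane(w,w,[[180+edge(g[v,180:220]),v] for v in range(138,160,4)],.04))-C
Rr=loc(wplane(w,w,[[420+edge(g[v,420:470],True),v] for v in range(138,160,4)],.04))-C
rim=loc(wplane(w,w,[[u,152+edge(g[152:182,u],True)] for u in range(225,425,20)],.04))-C
print("top edge y (expect 65)",top[:,1].round(4));print("L",L.round(4)[:,0],"R",Rr.round(4)[:,0]);print("rim y (33+chamfer)",rim[:,1].round(4))
# slab +y face seen? report actual tool
s=r.read_state();delta(s,.590,-.2615,.08,84.2)
```

```text
top edge y (expect 65) [0.0667 0.0668 0.0669 0.0673 0.067  0.0669 0.067  0.0672 0.0668 0.0673
 0.0672]
L [-0.0945 -0.0946 -0.0939 -0.0941 -0.0943 -0.0945] R [0.097  0.0971 0.0973 0.0975 0.0977 0.0979]
rim y (33+chamfer) [0.027  0.0382 0.038  0.0266 0.0385 0.0385 0.0385 0.0386 0.0373 0.0361]
rot [-0.0001 -0.0004 -0.0002] shift [-0.0045  0.0107  0.1108]
```

>>> play_rows:
  claw: [1,1,1,1,1,1]
  delta_pos:
    - [0.003,0.017,0.05]
    - [0,0,0.05]
    - [0,0,0.03]
    - [0,0,0]
    - [0,0,0]
    - [0,0,0]
  delta_rot:
    - [0,0,0]
    - [0,0,0]
    - [0,0,0]
    - [0,0,0]
    - [0,0,0]
    - [0,0,0]

```text
time: 16.85
ee_pos: [0.5911, -0.261, 0.0753]
eef_rot: [0.743, 0.67, 0.0, -0.001]
ft_force: [1.0, 0.2, -2.4]
width: 0.0158
grip_force: 49.9
```

Run:
```python
from h import *
from bench import r
s=r.read_state();print(s["ee_pos"],s["ft_force"]);delta(s,.5914,-.2602,.061,84.2)
```

```text
[ 0.59107434 -0.26095613  0.0752811 ] [ 0.9959017   0.22559899 -2.38591901]
rot [-0.0003 -0.0005 -0.0007] shift [0.0039 0.0012 0.0714]
```

>>> play_rows:
  claw: [1,1,1,1,1]
  delta_pos:
    - [0.004,0.001,0.015]
    - [0,0,0.015]
    - [0,0,0.01]
    - [0,0,0]
    - [0,0,0]
  delta_rot:
    - [0,0,0]
    - [0,0,0]
    - [0,0,0]
    - [0,0,0]
    - [0,0,0]

```text
time: 17.35
ee_pos: [0.5911, -0.2601, 0.0669]
eef_rot: [0.743, 0.67, 0.0, -0.001]
ft_force: [-0.4, -0.1, -2.5]
width: 0.0159
grip_force: 49.9
```

>>> play_rows:
  claw: [1,1,1,1]
  delta_pos:
    - [0,0,0.01]
    - [0,0,0.01]
    - [0,0,0]
    - [0,0,0]
  delta_rot:
    - [0,0,0]
    - [0,0,0]
    - [0,0,0]
    - [0,0,0]

```text
time: 17.75
ee_pos: [0.5911, -0.2601, 0.0629]
eef_rot: [0.743, 0.67, 0.0, -0.001]
ft_force: [0.3, -0.6, -2.8]
width: 0.0155
grip_force: 49.9
```

Inside the mouth with no contact. Continue to the balls and press.

>>> play_rows:
  claw: [1,1,1,1,1]
  delta_pos:
    - [0,0,0.01]
    - [0,0,0.01]
    - [0,0,0.01]
    - [0,0,0]
    - [0,0,0]
  delta_rot:
    - [0,0,0]
    - [0,0,0]
    - [0,0,0]
    - [0,0,0]
    - [0,0,0]

```text
time: 18.25
ee_pos: [0.5916, -0.2601, 0.057]
eef_rot: [0.743, 0.67, 0.0, -0.001]
ft_force: [3.5, 0.2, -1.2]
width: 0.0154
grip_force: 49.9
```

>>> play_rows:
  claw: [1,1,1,1,1]
  delta_pos:
    - [0,0,0.01]
    - [0,0,0.01]
    - [0,0,0.01]
    - [0,0,0]
    - [0,0,0]
  delta_rot:
    - [0,0,0]
    - [0,0,0]
    - [0,0,0]
    - [0,0,0]
    - [0,0,0]

```text
time: 18.75
ee_pos: [0.5908, -0.2599, 0.0503]
eef_rot: [0.743, 0.67, -0.0, -0.002]
ft_force: [3.0, -0.5, -5.0]
width: 0.0159
grip_force: 49.9
```

>>> play_rows:
  claw: [1,1,1,1,1]
  delta_pos:
    - [0,0,0.01]
    - [0,0,0.01]
    - [0,0,0.01]
    - [0,0,0]
    - [0,0,0]
  delta_rot:
    - [0,0,0]
    - [0,0,0]
    - [0,0,0]
    - [0,0,0]
    - [0,0,0]

```text
time: 19.25
ee_pos: [0.591, -0.2599, 0.0445]
eef_rot: [0.743, 0.67, 0.0, -0.001]
ft_force: [2.6, -0.1, -5.5]
width: 0.0156
grip_force: 49.9
```

>>> play_rows:
  claw: [1,1,1,1]
  delta_pos:
    - [0,0,0.008]
    - [0,0,0]
    - [0,0,0]
    - [0,0,0]
  delta_rot:
    - [0,0,0]
    - [0,0,0]
    - [0,0,0]
    - [0,0,0]

```text
time: 19.65
ee_pos: [0.591, -0.26, 0.0432]
eef_rot: [0.743, 0.67, 0.0, -0.001]
ft_force: [0.7, -0.9, -4.0]
width: 0.0157
grip_force: 49.9
```

>>> play_rows:
  claw: [1,1,1,1]
  delta_pos:
    - [0,0,0.005]
    - [0,0,0.003]
    - [0,0,0]
    - [0,0,0]
  delta_rot:
    - [0,0,0]
    - [0,0,0]
    - [0,0,0]
    - [0,0,0]

```text
time: 20.05
ee_pos: [0.5911, -0.2601, 0.0426]
eef_rot: [0.743, 0.67, -0.0, -0.001]
ft_force: [-2.6, 1.1, 4.8]
width: 0.0154
grip_force: 49.9
```

>>> play_rows:
  claw: [1,1,1,1]
  delta_pos:
    - [0,0,0.002]
    - [0,0,0]
    - [0,0,0]
    - [0,0,0]
  delta_rot:
    - [0,0,0]
    - [0,0,0]
    - [0,0,0]
    - [0,0,0]

```text
time: 20.45
ee_pos: [0.5911, -0.2601, 0.0426]
eef_rot: [0.743, 0.67, -0.0, -0.001]
ft_force: [-3.9, 2.0, 9.1]
width: 0.0155
grip_force: 49.9
```

Floor contact at the expected height. Press slightly more, unload, release, retreat.

>>> play_rows:
  claw: [1,1,1,1,1,1]
  delta_pos:
    - [0,0,0.004]
    - [0,0,0]
    - [0,0,0]
    - [0,0,-0.004]
    - [0,0,0]
    - [0,0,0]
  delta_rot:
    - [0,0,0]
    - [0,0,0]
    - [0,0,0]
    - [0,0,0]
    - [0,0,0]
    - [0,0,0]

```text
time: 21.05
ee_pos: [0.5911, -0.2601, 0.0426]
eef_rot: [0.743, 0.67, -0.0, -0.001]
ft_force: [-4.0, 1.3, 9.1]
width: 0.0156
grip_force: 49.9
```

>>> play_rows:
  claw: [0.7,0.5,0.5,0.5,0.5,0.5,0.5,0.5]
  delta_pos:
    - [0,0,0]
    - [0,0,0]
    - [0,0,0]
    - [0,0,0]
    - [0,0,0]
    - [0,0,-0.1]
    - [0,0,-0.2]
    - [0,0,-0.2]
  delta_rot:
    - [0,0,0]
    - [0,0,0]
    - [0,0,0]
    - [0,0,0]
    - [0,0,0]
    - [0,0,0]
    - [0,0,0]
    - [0,0,0]

```text
time: 21.85
ee_pos: [0.5907, -0.26, 0.1419]
eef_rot: [0.743, 0.67, -0.0, -0.002]
ft_force: [-0.4, 0.5, 0.1]
width: 0.0433
grip_force: 0.0
```

>>> play_rows:
  claw: [0.5,0.5,0.5,0.5,0.5,0.5]
  delta_pos:
    - [-0.2,0,-0.05]
    - [-0.2,0,-0.05]
    - [0,0,0]
    - [0,0,0]
    - [0,0,0]
    - [0,0,0]
  delta_rot:
    - [0,0,0]
    - [0,0,0]
    - [0,0,0]
    - [0,0,0]
    - [0,0,0]
    - [0,0,0]

```text
time: 22.45
ee_pos: [0.5834, -0.3383, 0.1609]
eef_rot: [0.742, 0.67, 0.0, -0.002]
ft_force: [-0.1, -0.1, 0.0]
width: 0.0435
grip_force: 0.0
```

Run:
```python
from h import *
from bench import r
s,w=shot(r,"w6");print(s["time"],s["ee_pos"])
# dark slab contour and fin on several height hypotheses
hs=cv2.cvtColor(w["pixels"],cv2.COLOR_RGB2HSV).astype(int);V=hs[...,2]
ex=R.from_quat(s["eef_rot"])
# predicted pixel of slab corners if home
X=w["hand_eye"];K=w["camera_matrix"];Rt=ex.as_matrix()
def proj(P):
    c=X[:3,:3].T@(Rt.T@(np.array(P)-s["ee_pos"])-X[:3,3]);th=np.arctan2(np.hypot(c[0],c[1]),-c[2]);n=np.hypot(c[0],c[1])
    return K[0,2]+K[0,0]*th*c[0]/n,K[1,2]-K[0,0]*th*c[1]/n
T=R.from_euler('z',-5.8,degrees=True)
for z in(.04,.058):
    print(z,[np.round(proj(T.apply([a,b,0])+[.5911,-.2601,z]),1).tolist() for a,b in((-65,-31),(65,-31),(65,31),(-65,31))] if 0 else [np.round(proj(T.apply([a/1000,b/1000,0])+[.5911,-.2601,z]),1).tolist() for a,b in((-65,-31),(65,-31),(65,31),(-65,31))])
u,v=np.round(proj([.5911,-.2601,.04])).astype(int);print(u,v)
m=(V<80).astype(np.uint8);m[200:]=0
for k in cv2.findContours(m,0,2)[0]:
    if cv2.contourArea(k)>300:
        x,y,ww,h=cv2.boundingRect(k);print((x,y,ww,h));
        for z in(.04,.058): print(z,cv2.minAreaRect(wplane(w,s,k.reshape(-1,2),z).astype(np.float32)*1000))
```

```text
22.45 [ 0.58336631 -0.33825644  0.1609257 ]
0.04 [[247.5, 145.6], [387.2, 145.5], [388.0, 79.4], [246.7, 79.6]]
0.058 [[243.0, 147.1], [391.7, 147.1], [392.6, 76.7], [242.0, 76.8]]
317 111
(246, 77, 145, 69)
0.04 ((591.392333984375, -259.8634338378906), (63.009254455566406, 133.0869140625), 84.0057373046875)
0.058 ((591.3648071289062, -260.6161804199219), (59.017696380615234, 124.6558837890625), 84.0057373046875)
(0, 10, 15, 81)
0.04 ((161.46017456054688, -67.58187866210938), (44.32785415649414, 142.19085693359375), 5.477105140686035)
0.058 ((188.66830444335938, -80.51539611816406), (41.51973342895508, 133.1832733154297), 5.477103233337402)
```

```bash
python3 -c "
from bench import r
print(r.close_job())"
```

```text
the job is handed in; nothing more can be done
None
```

The pack was pulled from the dock by its tail, laid flat on the mat and let go, then gripped by the fin and pressed down onto the bay floor; I handed the job in after about 22.5 of the 61 s. The final wrist image matches a flush, home pack, and the jar, cup and brush were never approached, though I did not re-image them.

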